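Make up the display cake and ready the palette knife

ROBOT

A 6-joint arm with a two-finger parallel gripper is mounted at the origin on the work surface. World frame = base frame: x ahead of the robot, y to its left, z up, the work surface at z = 0. Lengths are in m, angles in rad, forces in N, time in s.
With the tool pointing down it reaches from about 0.325 to 0.875 m from the base axis. Payload 4.4 kg.
Tool frame: the origin (TCP) lies between the finger pads; the fingertips stand 14 mm ahead of it and the grasp point (between the pads) lies 5 mm behind it; z points along the fingers, y is the direction in which the jaws open and shut (so a half turn about z gives the same grasp; the last joint's range is limited). The gripper opens to 85 mm and grips with 20 to 120 N. Pads are 22 mm wide; open, the fingers measure 114 mm over their backs; the gripper's body (76 mm by 85 mm) begins 54 mm behind the grasp point. The pads swing forward as they close: fully open they stand 13 mm farther back than shut.
Start: joints at [-1.369, 0.207, 1.542, -0, 1.393, -0.15], TCP at [0.199, -0.54, 0.245] pointing down, gripper open.
Joint ranges: [-2.73, 2.73], [-0.86, 2.22], [0.23, 2.46], [-1.11, 4.25], [0.08, 2.63], [-2.82, 2.82]. Speed limits (rad/s): [2.79, 2.79, 3.14, 3.14, 3.14, 3.14].

INTERFACE

Orientations are given as a unit quaternion [x, y, z, w].
In Python, from workcell import env, camera, get_calibration, order gives the robot as it stands.
- The arm moves only by the tool play_rows, never from a script. Its argument "motion" is a list of rows, each a list of 6 numbers: the shift along the tool's x, y, z in units of 50 mm (1.0 is 50 mm), then the turn, a rotation vector about the tool's x, y, z in units of 8 degrees (1.0 is 8 degrees). A call has 1 to 12 rows; each row is the pose to reach, as a shift and turn from the pose commanded when the call began, along the tool's axes at that moment; what a row does not reach only later rows make up. A row lasts 1/10 s, in which the tool goes at most 50 mm and 8.59 degrees, less where a joint would pass 70% of its speed; a pose out of reach is approached as far as the arm can. A call with a gripper value outside its range is refused whole. "hand" is the opening, from 0 (shut) to 1 (fully open), set as the call begins (left out, the last holds). The fingers move at their own pace and stop on an object; "grip_force" is the grip in N (left out, the last holds). Time passes only in rows, so rows that repeat a pose let the fingers close. It gives the time, the measured TCP pose, the force and the opening at its end, in the units of the state.
- env.get_state(): the state, without advancing time (a new reading comes with each control period).
- camera(name): name is "side" or "top" or "wrist"; returns the picture (420x560x3 uint8, blue, green, red); there is no depth.
- get_calibration(name): a dict with "camera_matrix" (3x3 intrinsics, pixels), "R" (3x3) and "t" (3): a world point X has camera coordinates R X + t; the wrist camera has in their place "tool_from_camera" (4x4, takes a point from camera to tool coordinates, whose origin is the TCP and whose axes are the flange's). Camera axes: x right, y down, z forward; pixel columns grow to the right and rows downward; lengths in m; the calibration is good to about 2 mm. A picture is of the moment at which its call begins: read the wrist's pose just before it. get_calibration takes no time and is no camera call.
- order.close_job(): hands the job in, once; it reports no verdict.
The state is a dict: "t": time; "q": joint angles; "dq": joint speeds; "tau": joint torques, N m; "tcp_pos": TCP position; "tool_rot": TCP orientation; "contact_force": force on the tool from outside, world axes, zero at the start; "moment": the same for the moment, N m; "gripper_width": finger opening in m.
Only numpy, scipy, OpenCV 4.12 (cv2) and the standard library are available. Lean on these libraries where they do the work, as an engineer would, in place of code of your own. Each camera call takes 0.05 s, during which the arm holds its last target. There are 200 camera calls.

TASK

On the turntable, thread the wide wooden tier down the rod until it sits fully home on the deck, then the narrow tier fully home on top of it. Then draw the palette knife out of its slanted sleeve, turn it level with the blade flat, and finish still holding it in the gripper, the middle of the blade over the rod and about a hand's breadth above the rod's top, touching nothing else. Leave the mug, the jar and the canister where they stand.

Things in the scene. Friction and masses are not known exactly. Their poses are not given: they have to be found in the camera images.
- turntable: Low cake turntable, fixed, does not spin: aluminium deck, a disc 180 mm in diameter with its top 30 mm above the worktop, on a smaller foot. A bright steel rod, 14 mm in diameter, stands upright in its centre, 68 mm tall above the deck, its last 7 mm tapering to 6 mm. Origin: underside centre; z up along the rod.
- rod_foot (a point): Point on the rod's axis at the level of the deck's top, where the wide tier's underside must come to rest.
- rod_top (a point): Top of the rod, on its axis, 68 mm above the deck.
- wide_tier: The larger of two brown wooden rings lying flat on the worktop: outside diameter 66 mm, height 30 mm, round hole of 20 mm right through; about 60 g. Origin: centre of its underside, on the hole's axis; z up. Either end may face up.
- narrow_tier: The smaller wooden ring lying flat: outside diameter 46 mm, height 28 mm, round hole of 20 mm right through; about 30 g. Origin: centre of its underside, on the hole's axis; z up. Either end may face up.
- holder: Fixed steel knife holder on a 150 x 90 mm base. Its sleeve, 56 mm wide (44 inside), rises at 40 degrees towards own +x; floor and 19 mm high side walls run 130 mm up the slope from the end stop. The lower 65 mm is roofed, 14 mm above the floor, so the knife must be drawn out up the slope. Upper end about 115 mm above the worktop. Origin: centre of the base's underside; z up.
- sleeve_bottom (a point): Middle of the lower end of the sleeve's floor, at the end stop where the blade's tip rests.
- knife: Palette knife, about 130 g: metal blade 140 long, 30 wide, 3 mm thick, rounded end; black handle 114 long, 22 wide (own y), 18 mm thick (own z). At the start the blade lies loose in the sleeve, tip at the end stop, all the handle sticking out. Origin: where blade meets handle, mid-thickness; x to the handle's end (up the slope at first), y across, z normal to the blade (upward at first).
- knife_grip (a point): Point in the middle of the handle's thickness and width, 45 mm from the blade along the knife; a good place to grip across the 22 mm width. At the start it is about 140 mm above the worktop, the handle's end about 195 mm: pass over or round it on other errands.
- blade_middle (a point): Middle of the blade, 70 mm from the handle (115 mm from knife_grip). The knife's centre of mass lies on the blade, about 25 mm from the handle.
- blade_tip (a point): Rounded tip of the blade, 140 mm from the handle.
- mug: White mug, 80 mm across, 90 mm tall, handle at its side, standing near the work; leave alone. Origin: underside centre.
- jar: Closed glass jar with steel cap, 66 mm across, 110 mm tall; leave alone. Origin: underside centre.
- canister: Plain steel can, 60 mm across, 100 mm tall; leave alone. Origin: underside centre.
There are look-alikes about, which are no part of the job. Leave any pink or turquoise look-alike of the wide_tier alone. Leave any yellow look-alike of the narrow_tier alone.

How it is judged:
On the way, in this order (a step that is already met when the one before it is completed fails the run):
1. the wide tier is fully home on the turntable's deck, round the rod (horizontal distance between wide_tier and rod_foot below 0.006 m and ((z of wide_tier in the frame of turntable between 0.027 and 0.033 m and angle between wide_tier's own z axis and vertical below 0.1 rad) or (z of wide_tier in the frame of turntable between 0.057 and 0.063 m and angle between wide_tier's own z axis and vertical above 3.0416 rad))), for 0.2 s.
2. the narrow tier is fully home on the wide one, round the rod (all of step 1 and horizontal distance between narrow_tier and rod_foot below 0.006 m and ((z of narrow_tier in the frame of turntable between 0.0565 and 0.0635 m and angle between narrow_tier's own z axis and vertical below 0.1 rad) or (z of narrow_tier in the frame of turntable between 0.0845 and 0.0915 m and angle between narrow_tier's own z axis and vertical above 3.0416 rad))), for 0.2 s.
3. the knife is drawn right out of its sleeve (distance between blade_tip and sleeve_bottom above 0.1 m and contact force between the fingers and knife above 1 N), for 0.2 s.
At the end, for the whole second after the job is handed in: Both tiers home round the rod, wide below (heights within 3.5 mm, centres within 6 mm); knife still, held by the fingers alone, touching nothing else listed, blade within 12 degrees of level, its middle within 35 mm of the rod's axis and 30 to 160 mm above its top (all of step 2 and (angle between knife's own z axis and vertical below 0.21 rad or angle between knife's own z axis and vertical above 2.9316 rad) and horizontal distance between blade_middle and rod_top below 0.035 m and z of blade_middle in the frame of turntable between 0.128 and 0.258 m and contact force between the fingers and knife above 1 N and linear speed of knife below 0.03 m/s and contact force between knife and holder below 0.1 N and contact force between knife and turntable below 0.1 N and contact force between knife and wide_tier below 0.1 N and contact force between knife and narrow_tier below 0.1 N and contact force between knife and mug below 0.1 N and contact force between knife and jar below 0.1 N and contact force between knife and canister below 0.1 N); the arm keeps its last pose, push and grip.
It fails at once if the mug is disturbed (moved by more than 30 mm) (distance of mug from where it was at the start of the episode above 0.03 m).
It fails at once if the jar is disturbed (moved by more than 30 mm) (distance of jar from where it was at the start of the episode above 0.03 m).
It fails at once if the canister is disturbed (moved by more than 30 mm) (distance of canister from where it was at the start of the episode above 0.03 m).
It also fails if it takes over 72 s, if anything falls off the work surface, if the arm or the gripper's body presses on something with over 40 N, if the wrist force passes 120 N, or if a joint passes its speed limit or range.

## Working session

There is one attempt and no reset: what is moved stays moved. The work goes in short steps, Python scripts to look and compute and a tool call to move; the robot and the scene stay as the last step left them, time stands still between calls to the robot, and variables do not carry over. Pictures are saved under pics/ and viewed, about 8 in all and at most 12, crops included, and the job is handed in when it is done.

Besides the shell and the picture viewer there is one more tool, called after "Call:" as name(argument=value, ...) on one line, values as JSON. play_rows: Moves the arm, as the interface text tells. Its arguments: {"type":"object","properties":{"motion":{"type":"array","items":{"type":"array","items":{"type":"number"}}},"hand":{"type":"number"},"grip_force":{"type":"number"}},"required":["motion"]}

```bash
mkdir -p pics; ls; python3 - <<'E'
from workcell import env,camera,get_calibration
import cv2,numpy as np
print(env.get_state())
for n in("side","top"):
    im=camera(n);cv2.imwrite(f"pics/{n}0.png",im)
    print(n,get_calibration(n))
print(get_calibration("wrist"))
E
```

```text
pics
{'t': 0.0, 'q': array([-1.36848903e+00,  2.07415645e-01,  1.54299197e+00, -1.44856246e-05,
        1.39348464e+00, -1.50466369e-01]), 'dq': array([ 0.00067641, -0.00060568,  0.00099904,  0.00096476, -0.00019068,
       -0.00113775]), 'tau': array([-1.36067505e-03, -3.83037972e+01, -2.91597247e+01, -3.62781511e-04,
        1.05308022e-02, -2.70083433e-06]), 'tcp_pos': array([ 0.19851721, -0.53885838,  0.24411016]), 'tool_rot': array([ 9.84483257e-01,  1.75474770e-01, -3.69253962e-05, -1.14922896e-03]), 'contact_force': array([ 0.08001944,  0.24199241, -0.23582495]), 'moment': array([-0.02120166,  0.02703256, -0.04945407]), 'gripper_width': 0.08540354075179085}
side {'camera_matrix': array([[409.47548123,   0.        , 276.15564236],
       [  0.        , 409.47548123, 209.57749684],
       [  0.        ,   0.        ,   1.        ]]), 'R': array([[-0.99013652, -0.13871987, -0.01965891],
       [-0.0721832 ,  0.62533506, -0.77701072],
       [ 0.12008023, -0.76792764, -0.62918032]]), 't': array([0.55886504, 0.0911264 , 1.21039598])}
top {'camera_matrix': array([[419.56922851,   0.
[... 164 characters left out ...]
78, -0.02310484],
       [-0.9989148 , -0.01688554, -0.04340612],
       [ 0.04299743,  0.02385677, -0.99879031]]), 't': array([0.05776745, 0.57580169, 1.07744068])}
{'camera_matrix': array([[294.15863279,   0.        , 278.8571748 ],
       [  0.        , 294.15863279, 209.37527553],
       [  0.        ,   0.        ,   1.        ]]), 'tool_from_camera': array([[-4.59314164e-04, -9.64697558e-01, -2.63359851e-01,
         6.63132829e-02],
       [ 9.99999554e-01, -2.25770916e-04, -9.17046797e-04,
         1.11179344e-03],
       [ 8.25213810e-04, -2.63360154e-01,  9.64697231e-01,
        -1.28216658e-01],
       [ 0.00000000e+00,  0.00000000e+00,  0.00000000e+00,
         1.00000000e+00]])}
```

View pics/top0.png

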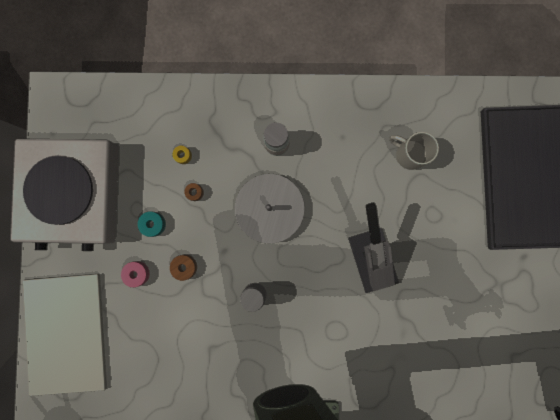

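View pics/side0.png

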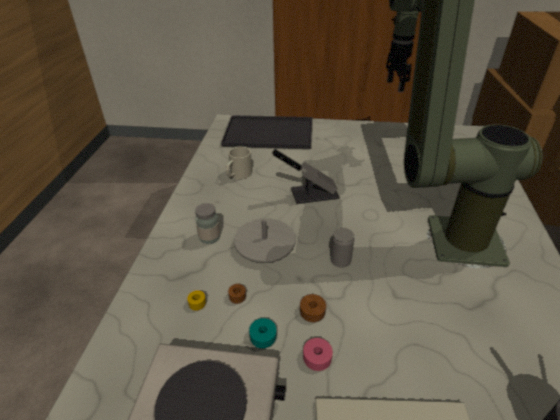

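The top view shows the wide brown ring at about (182,267), the narrow brown ring at (194,191), the rod at (268,207) and the knife handle from (377,243) to (371,205). The side view shows the wide ring at (313,306), the narrow ring at (237,292), the rod top at about (264,222) and the handle end at (275,152).

```bash
cat > h.py <<'E'
import numpy as np,cv2
from scipy.spatial.transform import Rotation as Ro
from workcell import env,camera,get_calibration
def P(name,st=None):
    c=get_calibration(name);K=c["camera_matrix"]
    if name=="wrist":
        T=np.eye(4);T[:3,:3]=Ro.from_quat(st["tool_rot"]).as_matrix();T[:3,3]=st["tcp_pos"]
        M=np.linalg.inv(T@c["tool_from_camera"]);return K@M[:3]
    return K@np.c_[c["R"],c["t"]]
def tri(obs):  # list of (P,(u,v))
    A=np.array([r for p,(u,v) in obs for r in(u*p[2]-p[0],v*p[2]-p[1])])
    X=np.linalg.lstsq(A[:,:3],-A[:,3],rcond=None)[0];return X
def onz(p,uv,z):
    H=np.c_[p[:,0],p[:,1],p[:,2]*z+p[:,3]];a=np.linalg.solve(H,[*uv,1]);return a[:2]/a[2]
def proj(p,X):
    a=p@np.r_[X,1];return a[:2]/a[2]
def brown(im):
    h=cv2.cvtColor(im,cv2.COLOR_BGR2HSV);m=cv2.inRange(h,(5,110,40),(15,255,255))
    n,l,s,c=cv2.connectedComponentsWithStats(m);return [(*c[i].round(1),int(s[i,4])) for i in range(1,n) if s[i,4]>60]
def snap(tag):
    st=env.get_state();im=camera("wrist");cv2.imwrite(f"pics/{tag}.png",im);np.savez(f"{tag}.npz",tool_rot=st["tool_rot"],tcp_pos=st["tcp_pos"]);return im,P("wrist",st)
def goto(X,R=None):
    "shift/turn units from present pose to target"
    st=env.get_state();r0=Ro.from_quat(st["tool_rot"])
    d=r0.inv().apply(np.array(X)-st["tcp_pos"])/.05
    t=(r0.inv()*R).as_rotvec(degrees=True)/8 if R is not None else 0
    print("shift",np.round(d,3),"turn",np.round(t,3))
E
python3 - <<'E'
from h import *
pt,ps=P("top"),P("side")
for n in("top","side"):print(n,brown(cv2.imread(f"pics/{n}0.png")))
for nm,a,b in(("wide",(182.5,267),(313,306)),("narrow",(194,191.5),(237.5,292.5)),("rodtop",(268,206.5),(264,222)),("hend",(371,204),(274,152)),("hblade",(377,243),(301,167)),("can",(252,297),(343,236)),("jar",(276,132),(206,211)),("mug",(421,149),(240,153))):
    print(nm,tri([(pt,a),(ps,b)]).round(4))
print(onz(pt,(182.5,267),.03),onz(pt,(194,191.5),.028),onz(pt,(271,207),.03))
E
```

```text
top [(np.float64(192.9), np.float64(191.5), 188), (np.float64(182.1), np.float64(267.3), 453)]
side [(np.float64(337.7), np.float64(60.6), 13581), (np.float64(552.3), np.float64(73.8), 84), (np.float64(545.2), np.float64(93.5), 180), (np.float64(550.8), np.float64(126.8), 250), (np.float64(554.9), np.float64(182.0), 89), (np.float64(545.5), np.float64(198.7), 88), (np.float64(549.3), np.float64(216.8), 75), (np.float64(236.8), np.float64(292.7), 257), (np.float64(312.4), np.float64(307.4), 565)]
wide [0.4306 0.3098 0.02  ]
narrow [0.6269 0.2863 0.0143]
rodtop [0.5867 0.0886 0.089 ]
hend [ 0.5899 -0.1416  0.1797]
hblade [ 0.505  -0.1695  0.112 ]
can [0.367  0.1229 0.09  ]
jar [0.7629 0.0715 0.0996]
mug [ 0.7335 -0.2802  0.0836]
[0.43318139 0.30754137] [0.62756102 0.2835777 ] [0.59065774 0.08386505]
```

```bash
python3 - <<'E'
import cv2
a=cv2.imread("pics/top0.png")[120:320,160:420];b=cv2.imread("pics/side0.png")[130:290,190:370]
import numpy as np
a=cv2.resize(a,(800*1//2,308));b=cv2.resize(b,(400,356))
c=np.zeros((356,800,3),np.uint8);c[:308,:400]=a;c[:,400:]=b;c=cv2.convertScaleAbs(c,alpha=1.6);cv2.imwrite("pics/crop.png",cv2.resize(c,(800,356)))
E
python3 - <<'E'
from h import *
D=Ro.from_euler("z",20.2,degrees=True)*Ro.from_euler("x",180,degrees=True)
for X in((.40,-.3,.26),(.46,.05,.26),(.43,.31,.22)):goto(X,D)
E
```

```text
shift [ 5.433 -3.093 -0.307] turn [-0.015 -0.002  0.002]
shift [ 8.977 -9.247 -0.293] turn [-0.015 -0.002  0.002]
shift [ 10.211 -14.332   0.518] turn [-0.015 -0.002  0.002]
```

View pics/crop.png

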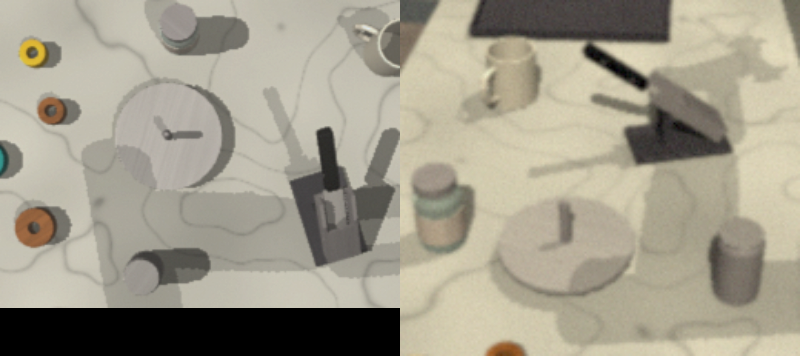

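The crops show the rod top at about top-image (268.5,207), with its shadow to the right. The handle runs from crop (322,130) to (333,188), and the tiers stand clear of the other objects.

Call:
play_rows(motion=[[2, -1.1, -0.3, 0, 0, 0], [4, -2.3, -0.3, 0, 0, 0], [5.4, -3.1, -0.3, 0, 0, 0], [6, -4.1, -0.3, 0, 0, 0], [6.5, -5, -0.3, 0, 0, 0], [7, -5.9, -0.3, 0, 0, 0], [7.5, -6.8, -0.3, 0, 0, 0], [8, -7.7, -0.3, 0, 0, 0], [8.5, -8.6, -0.3, 0, 0, 0], [9, -9.3, -0.3, 0, 0, 0], [9.2, -10.3, -0.3, 0, 0, 0], [9.4, -11.2, -0.1, 0, 0, 0]], hand=1, grip_force=60)

```text
t: 1.3
tcp_pos: [0.4324, 0.0008, 0.2575]
tool_rot: [0.984, 0.175, 0.0, 0.0]
contact_force: [1.1, -0.0, 0.4]
gripper_width: 0.0853
```

Call:
play_rows(motion=[[0.3, -1, 0.1, 0, 0, 0], [0.6, -2, 0.3, 0, 0, 0], [0.8, -3.1, 0.6, 0, 0, 0], [0.8, -3.1, 0.6, 0, 0, 0], [0.8, -3.1, 0.6, 0, 0, 0], [0.8, -3.1, 0.6, 0, 0, 0], [0.8, -3.1, 0.6, 0, 0, 0], [0.8, -3.1, 0.6, 0, 0, 0]])

```text
t: 2.1
tcp_pos: [0.4169, 0.1568, 0.2278]
tool_rot: [0.985, 0.174, 0.0, 0.0]
contact_force: [-0.0, -0.8, -0.9]
gripper_width: 0.085
```

```bash
python3 - <<'E'
from h import *
im,p=snap("w1");st=env.get_state();print(st["t"],st["tcp_pos"],st["q"].round(2));print(brown(im))
D=Ro.from_euler("z",20.2,degrees=True)*Ro.from_euler("x",180,degrees=True)
goto((.432,.308,.15),D)
for b in brown(im):print(onz(p,b[:2],.03),onz(p,b[:2],.02))
E
```

```text
2.15 [0.41687394 0.1568566  0.22780161] [ 0.17 -0.06  1.86 -0.    1.34  1.39]
[(np.float64(148.2), np.float64(129.0), 2685)]
shift [ 1.32  -2.736  1.556] turn [ 0.002 -0.006 -0.016]
[0.43187571 0.31001812] [0.43041584 0.31405133]
```

Call:
play_rows(motion=[[0.4, -0.9, 0.5, 0, 0, 0], [0.9, -1.8, 1, 0, 0, 0], [1.3, -2.7, 1.4, 0, 0, 0], [1.3, -2.7, 1.4, 0, 0, 0], [1.3, -2.7, 1.4, 0, 0, 0], [1.3, -2.7, 1.4, 0, 0, 0], [1.3, -2.7, 1.4, 0, 0, 0]])

```text
t: 2.85
tcp_pos: [0.4313, 0.306, 0.1584]
tool_rot: [0.985, 0.175, 0.001, 0.0]
contact_force: [0.5, -0.5, 0.1]
gripper_width: 0.0859
```

```bash
cat >> h.py <<'E'
def hole(im):
    "outer-ellipse centre / hole centre of biggest brown ring"
    h=cv2.cvtColor(im,cv2.COLOR_BGR2HSV);m=cv2.inRange(h,(4,90,25),(17,255,255))
    m=cv2.morphologyEx(m,cv2.MORPH_CLOSE,np.ones((3,3)))
    cs,hi=cv2.findContours(m,cv2.RETR_CCOMP,cv2.CHAIN_APPROX_NONE);out=[]
    for i,c in enumerate(cs):
        if len(c)>25:out.append((int(hi[0][i][3]),[tuple(np.round(x,1)) if np.ndim(x) else round(x,1) for x in cv2.fitEllipse(c)]))
    return out
E
python3 - <<'E'
from h import *
print(hole(cv2.imread("pics/w1.png")))
im,p=snap("w2");st=env.get_state();print(st["t"],st["tcp_pos"]);print(hole(im))
p1=P("wrist",np.load("w1.npz"))
for z in(.03,.015,0):print(z,proj(p,[.4325,.309,z]))
cv2.imwrite("pics/w12.png",np.hstack([cv2.resize(cv2.imread("pics/w1.png"),(400,300)),cv2.resize(im,(400,300))]))
E
```

```text
[(-1, [(np.float64(151.5), np.float64(129.2)), (np.float64(60.2), np.float64(69.3)), 113.0]), (0, [(np.float64(153.3), np.float64(130.0)), (np.float64(8.7), np.float64(14.3)), 168.5])]
2.9 [0.43133528 0.30600212 0.15846078]
[(-1, [(np.float64(273.2), np.float64(201.8)), (np.float64(70.7), np.float64(72.4)), 178.2]), (0, [(np.float64(273.3), np.float64(200.4)), (np.float64(14.9), np.float64(19.2)), 97.1]), (-1, [(np.float64(378.1), np.float64(8.9)), (np.float64(22.5), np.float64(57.1)), 87.4])]
0.03 [275.10673716 203.24964181]
0.015 [275.30833188 199.42197284]
0 [275.49003471 195.97199029]
```

View pics/w12.png

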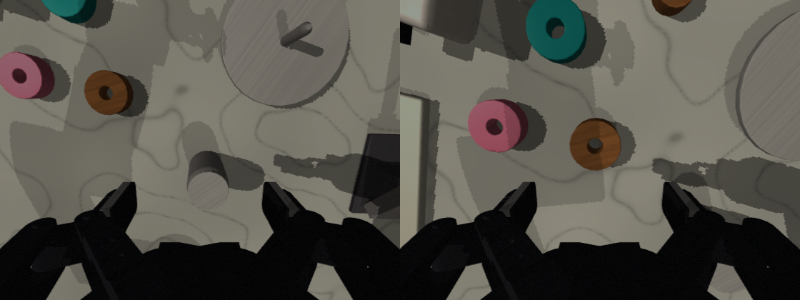

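The left half shows the brown wide ring with its hole at w1 (147,129). In the right half it sits between the open fingers, with its hole at w2 (273,203); the pink, turquoise and narrow rings are clear of it.

```bash
python3 - <<'E'
from h import *
p1=P("wrist",np.load("w1.npz"));p2=P("wrist",np.load("w2.npz"));pt=P("top");ps=P("side")
print(tri([(p1,(147.5,128.5)),(p2,(273.3,203))]),onz(p2,(273.3,203),.03),onz(p1,(147.5,128.5),.03))
# rod top/base in w1
s=560/400
a=tri([(p1,(310*s,27*s)),(pt,(268.3,206.5)),(ps,(264,222))]);print("rodtop",a, onz(p1,(310*s,27*s),.098))
print("rodfoot",onz(p1,(285*s,43*s),.03))
D=Ro.from_euler("z",20.2,degrees=True)*Ro.from_euler("x",180,degrees=True)
x=onz(p2,(273.3,203),.03);goto((*x,.013),D)
E
```

```text
[0.43223045 0.31064181 0.03046368] [0.43215949 0.31060379] [0.43212359 0.3108414 ]
rodtop [0.58745771 0.08745004 0.08968726] [0.58627238 0.08797666]
rodfoot [0.5842649 0.087755 ]
shift [ 0.042 -0.081  2.909] turn [ 0.002 -0.012 -0.012]
```

Call:
play_rows(motion=[[0.04, -0.08, 0.9, 0, 0, 0], [0.04, -0.08, 1.7, 0, 0, 0], [0.04, -0.08, 2.4, 0, 0, 0], [0.04, -0.08, 2.8, 0, 0, 0], [0.04, -0.08, 2.9, 0, 0, 0], [0.04, -0.08, 2.9, 0, 0, 0], [0.04, -0.08, 2.9, 0, 0, 0], [0.04, -0.08, 2.9, 0, 0, 0]])

```text
t: 3.7
tcp_pos: [0.4327, 0.3122, 0.0144]
tool_rot: [0.985, 0.175, 0.002, -0.001]
contact_force: [0.2, -0.1, -0.5]
gripper_width: 0.0853
```

Call:
play_rows(motion=[[0, 0, 0, 0, 0, 0], [0, 0, 0, 0, 0, 0], [0, 0, 0, 0, 0, 0], [0, 0, 0, 0, 0, 0], [0, 0, 0, 0, 0, 0], [0, 0, 0, 0, 0, 0], [0, 0, 0, 0, 0, 0], [0, 0, 0, 0, 0, 0]], hand=0, grip_force=60)

```text
t: 4.5
tcp_pos: [0.4324, 0.3123, 0.0141]
tool_rot: [0.984, 0.176, 0.001, -0.0]
contact_force: [-1.9, -0.5, 5.4]
gripper_width: 0.0638
```

```bash
python3 - <<'E'
from h import *
goto((.4322,.3106,.20));goto((.5,.2,.20));goto((.53,.087,.20))
E
```

```text
shift [-0.004  0.031 -3.717] turn 0
shift [ 0.504  2.575 -3.716] turn 0
shift [ 0.286  4.903 -3.717] turn 0
```

Call:
play_rows(motion=[[0, 0, -0.8, 0, 0, 0], [0, 0, -1.7, 0, 0, 0], [0, 0.4, -2.6, 0, 0, 0], [0.2, 1.3, -3.3, 0, 0, 0], [0.4, 2.2, -3.7, 0, 0, 0], [0.5, 2.8, -3.7, 0, 0, 0], [0.5, 3.2, -3.7, 0, 0, 0], [0.5, 3.2, -3.7, 0, 0, 0], [0.5, 3.2, -3.7, 0, 0, 0], [0.5, 3.2, -3.7, 0, 0, 0]])

```text
t: 5.5
tcp_pos: [0.509, 0.1709, 0.1971]
tool_rot: [0.984, 0.176, -0.0, -0.0]
contact_force: [-0.0, 0.5, -0.8]
gripper_width: 0.0641
```

```bash
python3 - <<'E'
from h import *
snap("r1")
E
```

Call:
play_rows(motion=[[0, 0.8, 0, 0, 0, 0], [-0.2, 1.7, 0, 0, 0, 0], [-0.2, 1.7, 0, 0, 0, 0], [-0.2, 1.7, 0, 0, 0, 0], [-0.2, 1.7, 0, 0, 0, 0], [-0.2, 1.7, 0, 0, 0, 0]])

```text
t: 6.15
tcp_pos: [0.5293, 0.0884, 0.1972]
tool_rot: [0.984, 0.177, -0.0, -0.0]
contact_force: [0.3, 0.6, -0.2]
gripper_width: 0.0637
```

```bash
python3 - <<'E'
from h import *
im,p=snap("r2");q=P("wrist",np.load("r1.npz"))
print(env.get_state()["t"],env.get_state()["tcp_pos"],env.get_state()["gripper_width"])
X=[.5873,.0875,.098];print(proj(q,X),proj(p,X))
a=cv2.imread("pics/r1.png")
o=[]
for i,pp in((a,q),(im,p)):
    u,v=proj(pp,[.5873,.0875,.08]).astype(int);u=min(max(u,70),490);v=min(max(v,70),350);print("crop",u-70,v-70)
    o.append(cv2.resize(i[v-70:v+70,u-70:u+70],(400,400),interpolation=cv2.INTER_CUBIC))
cv2.imwrite("pics/r12.png",cv2.convertScaleAbs(np.hstack(o),alpha=1.6))
E
```

```text
6.2 [0.5294109  0.08829828 0.19729903] 0.06401282499589765
[415.63169381 158.48349497] [305.4585005  145.83140063]
crop 335 86
crop 233 74
```

View pics/r12.png

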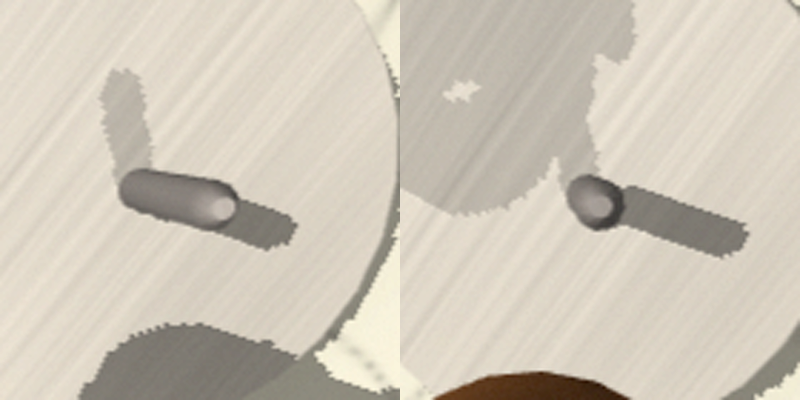

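Left panel (r1) has the rod top at about (413.4,158.8) and the foot at about (383,152). Right panel (r2) has the rod top at about (303.4,145.8), with the held brown tier at the bottom edge.

```bash
python3 - <<'E'
from h import *
q=P("wrist",np.load("r1.npz"));p=P("wrist",np.load("r2.npz"))
X=tri([(q,(413.4,158.8)),(p,(303.4,145.8))]);print(X,onz(q,(413.4,158.8),.098),onz(p,(303.4,145.8),.098))
print(tri([(q,(383.3,151.8)),(p,(299.5,144))]),onz(q,(383.3,151.8),.03),onz(p,(299.5,144),.03))
im=cv2.imread("pics/r2.png");print(hole(im))
st=env.get_state();r=Ro.from_quat(st["tool_rot"]);
for z in(0.0,-.016):print(z,[proj(p,st["tcp_pos"]+r.apply([0,0,z]))])
cv2.imwrite("pics/r2b.png",cv2.convertScaleAbs(im[170:310,180:380],alpha=2))
E
```

```text
[0.58664238 0.08890875 0.09772059] [0.58649535 0.08898893] [0.58678088 0.08896921]
[0.58623172 0.08657222 0.02419306] [0.58676173 0.08891738] [0.58551559 0.08679814]
[(-1, [(np.float64(278.7), np.float64(277.4)), (np.float64(140.8), np.float64(149.9)), 88.9]), (0, [(np.float64(279.0), np.float64(275.9)), (np.float64(11.9), np.float64(27.9)), 90.5]), (-1, [(np.float64(113.3), np.float64(24.9)), (np.float64(48.6), np.float64(68.8)), 122.4]), (2, [(np.float64(114.3), np.float64(24.4)), (np.float64(6.9), np.float64(13.2)), 21.7])]
0.0 [array([277.09352378, 272.31674387])]
-0.016 [array([276.83928483, 289.91843921])]
```

View pics/r2b.png

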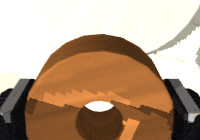

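The held tier's hole sits at about (279,288), within 1 mm of the tool axis.

```bash
python3 - <<'E'
from h import *
D=Ro.from_euler("z",20.2,degrees=True)*Ro.from_euler("x",180,degrees=True)
for z in (.135,.08,.046):goto((.5858,.0892,z),D)
E
```

```text
shift [1.064 0.375 1.246] turn [-0.002  0.001  0.017]
shift [1.064 0.376 2.346] turn [-0.002  0.001  0.017]
shift [1.064 0.376 3.026] turn [-0.002  0.001  0.017]
```

Call:
play_rows(motion=[[0.6, 0.2, 0.3, 0, 0, 0], [1.06, 0.38, 0.8, 0, 0, 0], [1.06, 0.38, 1.2, 0, 0, 0], [1.06, 0.38, 1.2, 0, 0, 0], [1.06, 0.38, 1.2, 0, 0, 0], [1.06, 0.38, 1.4, 0, 0, 0], [1.06, 0.38, 1.6, 0, 0, 0], [1.06, 0.38, 1.8, 0, 0, 0], [1.06, 0.38, 2, 0, 0, 0], [1.06, 0.38, 2.1, 0, 0, 0], [1.06, 0.38, 2.1, 0, 0, 0]])

```text
t: 7.3
tcp_pos: [0.5862, 0.0881, 0.0915]
tool_rot: [0.984, 0.175, 0.0, -0.001]
contact_force: [2.1, 4.0, -3.6]
gripper_width: 0.0636
```

```bash
python3 - <<'E'
from h import *
st=env.get_state();print(st["contact_force"],st["moment"]);goto((.5858,.0892,.046))
E
```

```text
[ 2.12949336  4.04292285 -3.57358879] [ 0.6062755  -0.4412299   0.03381769]
shift [-0.    -0.023  0.909] turn 0
```

Call:
play_rows(motion=[[0, -0.02, 0.1, 0, 0, 0], [0, -0.02, 0.3, 0, 0, 0], [0, -0.02, 0.5, 0, 0, 0], [0, -0.02, 0.6, 0, 0, 0], [0, -0.02, 0.7, 0, 0, 0], [0, -0.02, 0.75, 0, 0, 0], [0, -0.02, 0.8, 0, 0, 0], [0, -0.02, 0.8, 0, 0, 0]])

```text
t: 8.1
tcp_pos: [0.5861, 0.0883, 0.0522]
tool_rot: [0.984, 0.175, 0.0, 0.0]
contact_force: [4.3, 1.5, -2.5]
gripper_width: 0.0638
```

Call:
play_rows(motion=[[0, 0, 0.03, 0, 0, 0], [0, 0, 0.06, 0, 0, 0], [0, 0, 0.08, 0, 0, 0], [0, 0, 0.08, 0, 0, 0]])

```text
t: 8.5
tcp_pos: [0.5861, 0.0884, 0.0485]
tool_rot: [0.984, 0.175, 0.0, 0.0]
contact_force: [3.5, 2.2, -0.4]
gripper_width: 0.0638
```

Call:
play_rows(motion=[[0, 0, 0.03, 0, 0, 0], [0, 0, 0.06, 0, 0, 0], [0, 0, 0.07, 0, 0, 0], [0, 0, 0.07, 0, 0, 0]])

```text
t: 8.9
tcp_pos: [0.586, 0.0884, 0.0449]
tool_rot: [0.984, 0.175, 0.0, -0.0]
contact_force: [4.1, 2.8, 0.9]
gripper_width: 0.0639
```

Call:
play_rows(motion=[[0, 0, 0, 0, 0, 0], [0, 0, 0, 0, 0, 0], [0, 0, 0, 0, 0, 0], [0, 0, 0, 0, 0, 0], [0, 0, 0, 0, 0, 0], [0, 0, -0.2, 0, 0, 0], [0, 0, -0.8, 0, 0, 0], [0, 0, -1.6, 0, 0, 0], [0, 0, -2.4, 0, 0, 0], [0, 0, -2.9, 0, 0, 0], [0, 0, -2.9, 0, 0, 0], [0, 0, -2.9, 0, 0, 0]], hand=1)

```text
t: 10.1
tcp_pos: [0.586, 0.0884, 0.1908]
tool_rot: [0.984, 0.176, 0.001, 0.0]
contact_force: [-0.7, -0.8, -0.3]
gripper_width: 0.0855
```

```bash
python3 - <<'E'
from h import *
im,p=snap("d1");print(env.get_state()["t"],hole(im));im2=camera("side");cv2.imwrite("pics/s1.png",im2)
print([proj(p,[.5866,.0888,z]) for z in(.03,.06,.098)])
D=Ro.from_euler("z",20.2,degrees=True)*Ro.from_euler("x",180,degrees=True)
goto((.585,.21,.2),D);goto((.6275,.285,.15),D)
cv2.imwrite("pics/d1c.png",cv2.convertScaleAbs(np.hstack([cv2.resize(im,(400,300)),cv2.resize(im2[180:280,200:333],(400,300))]),alpha=1.4))
E
```

```text
10.15 [(-1, [(np.float64(278.8), np.float64(203.6)), (np.float64(69.9), np.float64(71.7)), 175.9]), (0, [(np.float64(277.5), np.float64(207.8)), (np.float64(19.7), np.float64(27.5)), 11.7]), (-1, [(np.float64(96.1), np.float64(84.1)), (np.float64(48.8), np.float64(66.5)), 116.9]), (2, [(np.float64(98.0), np.float64(85.1)), (np.float64(6.2), np.float64(12.4)), 178.9])]
[array([277.72456897, 196.82914044]), array([277.59487566, 204.11690748]), array([277.38383473, 215.97578567])]
shift [ 0.851 -2.28  -0.237] turn [-0.008  0.023  0.002]
shift [ 2.17  -3.392  0.76 ] turn [-0.008  0.023  0.002]
```

View pics/d1c.png

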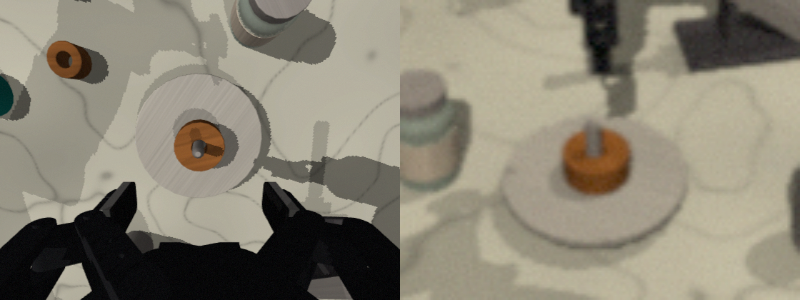

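The wide tier is home on the deck. Its outer ellipse is at (279,204), against (277.6,204) expected for a top at 60 mm. The narrow ring shows at (96,84).

Call:
play_rows(motion=[[0.3, -0.8, 0, 0, 0, 0], [0.8, -1.7, 0, 0, 0, 0], [1.4, -2.5, 0.2, 0, 0, 0], [2.1, -3.3, 0.6, 0, 0, 0], [2.15, -3.4, 0.7, 0, 0, 0], [2.15, -3.4, 0.7, 0, 0, 0], [2.15, -3.4, 0.7, 0, 0, 0], [2.15, -3.4, 0.7, 0, 0, 0]])

```text
t: 11.0
tcp_pos: [0.6279, 0.2833, 0.155]
tool_rot: [0.985, 0.175, -0.0, 0.0]
contact_force: [0.5, -0.4, 0.7]
gripper_width: 0.0854
```

```bash
python3 - <<'E'
from h import *
im,p=snap("n1");st=env.get_state();print(st["t"],st["tcp_pos"])
print(hole(im));q=P("wrist",np.load("d1.npz"))
E=[np.array(e[1][0]) for e in hole(im) if abs(e[1][0][0]-279)<40]
print([onz(p,e,.028) for e in E],onz(q,(96.1,84.1),.024),onz(q,(94,83),.028),proj(p,[.6275,.285,.028]))
D=Ro.from_euler("z",20.2,degrees=True)*Ro.from_euler("x",180,degrees=True)
goto((*onz(p,E[0],.028),.014),D)
h=cv2.cvtColor(im,cv2.COLOR_BGR2HSV)
cv2.imwrite("pics/n1c.png",cv2.resize(im[140:260,200:360],(640,480)))
E
```

```text
11.05 [0.62816192 0.28327876 0.15558529]
[(-1, [(np.float64(461.5), np.float64(297.6)), (np.float64(25.6), np.float64(56.6)), 107.6]), (-1, [(np.float64(272.5), np.float64(201.9)), (np.float64(49.0), np.float64(51.9)), 4.0]), (1, [(np.float64(272.5), np.float64(200.7)), (np.float64(15.1), np.float64(19.4)), 93.7])]
[array([0.62949332, 0.28891074]), array([0.63053072, 0.28928354])] [0.62793332 0.28428223] [0.62847792 0.28391482] [275.8549545  205.38553644]
shift [ 0.062 -0.098  2.832] turn [ 0.003 -0.003 -0.013]
```

View pics/n1c.png

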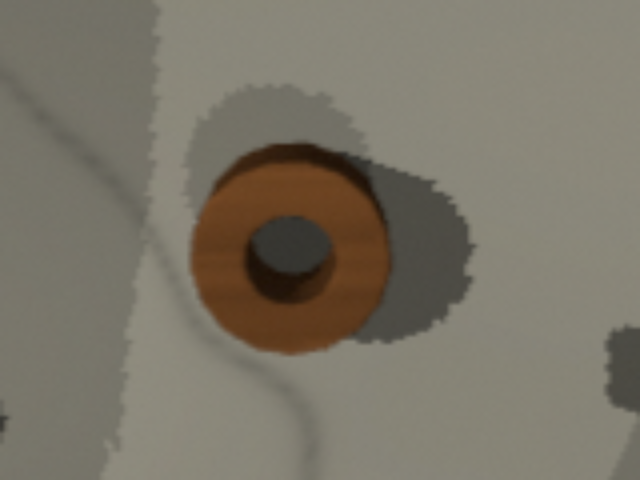

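The narrow ring's hole is centred at n1 pixel (272.5,204.7).

```bash
python3 - <<'E'
from h import *
q=P("wrist",np.load("d1.npz"));p=P("wrist",np.load("n1.npz"))
print(tri([(q,(93.5,84)),(p,(272.5,204.7))]));x=onz(p,(272.5,204.7),.028);print(x)
D=Ro.from_euler("z",20.2,degrees=True)*Ro.from_euler("x",180,degrees=True)
goto((*x,.014),D)
E
```

```text
[0.62645088 0.28753116 0.0228278 ]
[0.62706377 0.28803765]
shift [ 0.011 -0.098  2.832] turn [ 0.003 -0.003 -0.013]
```

Call:
play_rows(motion=[[0.01, -0.1, 0.8, 0, 0, 0], [0.01, -0.1, 1.6, 0, 0, 0], [0.01, -0.1, 2.3, 0, 0, 0], [0.01, -0.1, 2.7, 0, 0, 0], [0.01, -0.1, 2.79, 0, 0, 0], [0.01, -0.1, 2.79, 0, 0, 0], [0.01, -0.1, 2.79, 0, 0, 0], [0.01, -0.1, 2.79, 0, 0, 0]])

```text
t: 11.85
tcp_pos: [0.6286, 0.2902, 0.0181]
tool_rot: [0.985, 0.175, 0.002, -0.0]
contact_force: [0.3, 0.1, -1.0]
gripper_width: 0.0852
```

Call:
play_rows(motion=[[0, 0, 0, 0, 0, 0], [0, 0, 0, 0, 0, 0], [0, 0, 0, 0, 0, 0], [0, 0, 0, 0, 0, 0], [0, 0, 0, 0, 0, 0], [0, 0, 0, 0, 0, 0], [0, 0, 0, 0, 0, 0], [0, 0, 0, 0, 0, 0], [0, 0, 0, 0, 0, 0], [0, 0, 0, 0, 0, 0]], hand=0, grip_force=50)

```text
t: 12.85
tcp_pos: [0.6274, 0.2902, 0.0165]
tool_rot: [0.984, 0.176, 0.001, -0.0]
contact_force: [-1.4, 0.0, 5.6]
gripper_width: 0.0449
```

```bash
python3 - <<'E'
from h import *
D=Ro.from_euler("z",20.2,degrees=True)*Ro.from_euler("x",180,degrees=True)
goto((.6270,.288,.17),D);goto((.5862,.089,.17),D)
E
```

```text
shift [-0.017  0.039 -3.071] turn [-0.    -0.013  0.002]
shift [-2.158  3.492 -3.075] turn [-0.    -0.013  0.002]
```

Call:
play_rows(motion=[[0, 0, -0.8, 0, 0, 0], [0, 0, -1.7, 0, 0, 0], [-0.3, 0.6, -2.5, 0, 0, 0], [-0.8, 1.3, -3, 0, 0, 0], [-1.3, 2.1, -3.07, 0, 0, 0], [-1.8, 2.9, -3.07, 0, 0, 0], [-2.15, 3.48, -3.07, 0, 0, 0], [-2.15, 3.48, -3.07, 0, 0, 0], [-2.15, 3.48, -3.07, 0, 0, 0], [-2.15, 3.48, -3.07, 0, 0, 0], [-2.15, 3.48, -3.07, 0, 0, 0]])

```text
t: 13.95
tcp_pos: [0.5859, 0.0907, 0.1685]
tool_rot: [0.984, 0.176, -0.0, -0.0]
contact_force: [-0.3, 0.5, -0.7]
gripper_width: 0.0451
```

```bash
python3 - <<'E'
from h import *
im,p=snap("n2");st=env.get_state();print(st["t"],st["tcp_pos"],st["gripper_width"],hole(im))
r=Ro.from_quat(st["tool_rot"])
for x in(-.001,0,.001):print(proj(p,st["tcp_pos"]+r.apply([x,0,-.0115])))
a=cv2.resize(im[230:330,230:330],(400,400));cv2.imwrite("pics/n2c.png",cv2.convertScaleAbs(a,alpha=1.7))
E
```

```text
14.0 [0.58589336 0.09070102 0.16856666] 0.04478991659402962 [(-1, [(np.float64(279.7), np.float64(255.0)), (np.float64(95.5), np.float64(163.2)), 2.2]), (0, [(np.float64(278.7), np.float64(270.3)), (np.float64(14.4), np.float64(29.8)), 90.3]), (0, [(np.float64(280.5), np.float64(211.5)), (np.float64(19.0), np.float64(23.0)), 68.7])]
[276.64545582 286.56735268]
[276.63966825 284.54129617]
[276.63385718 282.50701594]
```

View pics/n2c.png

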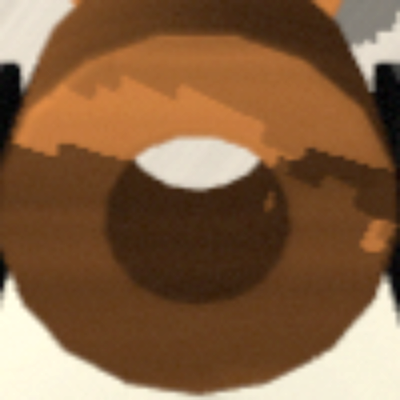

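The hole is centred at (279.3,284.8), so the ring is square in the grip and within about 1 mm of the tool axis.

Call:
play_rows(motion=[[0, 0.03, 0.3, 0, 0, 0], [0, 0.03, 0.6, 0, 0, 0], [0, 0.03, 0.85, 0, 0, 0], [0, 0.03, 0.95, 0, 0, 0], [0, 0.03, 1.05, 0, 0, 0], [0, 0.03, 1.15, 0, 0, 0], [0, 0.03, 1.25, 0, 0, 0], [0, 0.03, 1.35, 0, 0, 0], [0, 0.03, 1.45, 0, 0, 0], [0, 0.03, 1.45, 0, 0, 0]])

```text
t: 15.0
tcp_pos: [0.5858, 0.088, 0.0955]
tool_rot: [0.984, 0.175, -0.001, -0.0]
contact_force: [0.3, -0.1, -0.0]
gripper_width: 0.0449
```

Call:
play_rows(motion=[[0, 0, 0.1, 0, 0, 0], [0, 0, 0.2, 0, 0, 0], [0, 0, 0.26, 0, 0, 0], [0, 0, 0.31, 0, 0, 0], [0, 0, 0.31, 0, 0, 0], [0, 0, 0.31, 0, 0, 0]])

```text
t: 15.6
tcp_pos: [0.5864, 0.088, 0.0809]
tool_rot: [0.984, 0.175, 0.0, -0.0]
contact_force: [-0.8, -0.4, 0.1]
gripper_width: 0.045
```

Free of contact; a few mm more, then release and rise.

Call:
play_rows(motion=[[0, 0, 0.04, 0, 0, 0], [0, 0, 0.07, 0, 0, 0], [0, 0, 0.08, 0, 0, 0], [0, 0, 0.08, 0, 0, 0]])

```text
t: 16.0
tcp_pos: [0.5863, 0.088, 0.0767]
tool_rot: [0.984, 0.176, -0.0, -0.0]
contact_force: [0.6, -0.3, 0.5]
gripper_width: 0.0451
```

Call:
play_rows(motion=[[0, 0, 0, 0, 0, 0], [0, 0, 0, 0, 0, 0], [0, 0, 0, 0, 0, 0], [0, 0, 0, 0, 0, 0], [0, 0, 0, 0, 0, 0], [0, 0, -0.2, 0, 0, 0], [0, 0, -0.8, 0, 0, 0], [0, 0, -1.6, 0, 0, 0], [0, 0, -2.4, 0, 0, 0], [0, 0, -3.2, 0, 0, 0], [0, 0, -3.2, 0, 0, 0], [0, 0, -3.2, 0, 0, 0]], hand=1)

```text
t: 17.2
tcp_pos: [0.5874, 0.0881, 0.2394]
tool_rot: [0.984, 0.175, 0.002, 0.0]
contact_force: [0.4, -0.4, -0.7]
gripper_width: 0.0856
```

```bash
python3 - <<'E'
from h import *
im,p=snap("d2");st=env.get_state();print(st["t"],st["tcp_pos"],hole(im));im2=camera("side");cv2.imwrite("pics/s2.png",im2)
print([proj(p,[.5866,.0888,z]) for z in(.06,.088,.098)])
cv2.imwrite("pics/d2c.png",cv2.convertScaleAbs(np.hstack([cv2.resize(im,(400,300)),cv2.resize(im2[180:280,200:333],(400,300))]),alpha=1.4))
D=Ro.from_euler("z",20.2,degrees=True)*Ro.from_euler("x",180,degrees=True)
for X in((.55,-.05,.30),(.50,-.16,.30)):goto(X,D)
E
```

```text
17.25 [0.58615372 0.08803236 0.23721093] [(-1, [(np.float64(277.8), np.float64(194.4)), (np.float64(59.4), np.float64(60.8)), 0.2]), (0, [(np.float64(276.8), np.float64(199.5)), (np.float64(15.6), np.float64(18.3)), 31.8])]
[array([276.93832844, 194.5413641 ]), array([276.77682253, 200.5753158 ]), array([276.71152234, 203.01496761])]
shift [-1.622  2.344 -1.281] turn [-0.005  0.015  0.002]
shift [-3.321  4.063 -1.279] turn [-0.005  0.015  0.002]
```

View pics/d2c.png

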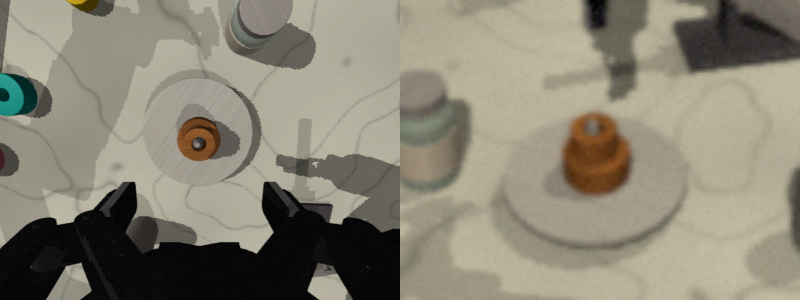

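Both tiers are stacked on the rod, with the rod tip protruding about 10 mm. Next I look at the knife from two wrist positions.

Call:
play_rows(motion=[[-0.6, 0.7, -0.4, 0, 0, 0], [-1.2, 1.4, -0.9, 0, 0, 0], [-1.7, 2.1, -1.3, 0, 0, 0], [-2.2, 2.7, -1.3, 0, 0, 0], [-2.7, 3.3, -1.3, 0, 0, 0], [-3.1, 3.8, -1.3, 0, 0, 0], [-3.3, 4.0, -1.3, 0, 0, 0], [-3.3, 4.0, -1.3, 0, 0, 0], [-3.3, 4.0, -1.3, 0, 0, 0], [-3.3, 4.0, -1.3, 0, 0, 0], [-3.3, 4.0, -1.3, 0, 0, 0]])

```text
t: 18.4
tcp_pos: [0.5011, -0.1553, 0.3017]
tool_rot: [0.984, 0.177, -0.0, -0.0]
contact_force: [-0.2, 0.4, -0.9]
gripper_width: 0.0852
```

```bash
python3 - <<'E'
from h import *
im,p=snap("k1");st=env.get_state();print(st["t"],st["tcp_pos"])
E
```

```text
18.45 [ 0.50105261 -0.1554883   0.30180019]
```

Call:
play_rows(motion=[[-0.4, 0.8, 0, 0, 0, 0], [-0.8, 1.6, 0, 0, 0, 0], [-1, 2, 0, 0, 0, 0], [-1, 2, 0, 0, 0, 0], [-1, 2, 0, 0, 0, 0], [-1, 2, 0, 0, 0, 0], [-1, 2, 0, 0, 0, 0]])

```text
t: 19.15
tcp_pos: [0.4886, -0.2664, 0.302]
tool_rot: [0.984, 0.176, 0.0, -0.0]
contact_force: [0.9, 0.3, 0.1]
gripper_width: 0.0855
```

```bash
python3 - <<'E'
from h import *
im,p=snap("k2");st=env.get_state();print(st["t"],st["tcp_pos"]);q=P("wrist",np.load("k1.npz"))
o=[]
for i,pp in((cv2.imread("pics/k1.png"),q),(im,p)):
    u,v=proj(pp,[.54,-.158,.14]).astype(int);print(u,v)
    u=min(max(u,110),450);v=min(max(v,110),310);print("crop",u-110,v-110)
    o.append(cv2.resize(i[v-110:v+110,u-110:u+110],(400,400),interpolation=cv2.INTER_CUBIC))
cv2.imwrite("pics/k12.png",cv2.convertScaleAbs(np.hstack(o),alpha=2))
E
```

```text
19.2 [ 0.4886123  -0.2665359   0.30199939]
294 161
crop 184 51
188 107
crop 78 0
```

View pics/k12.png

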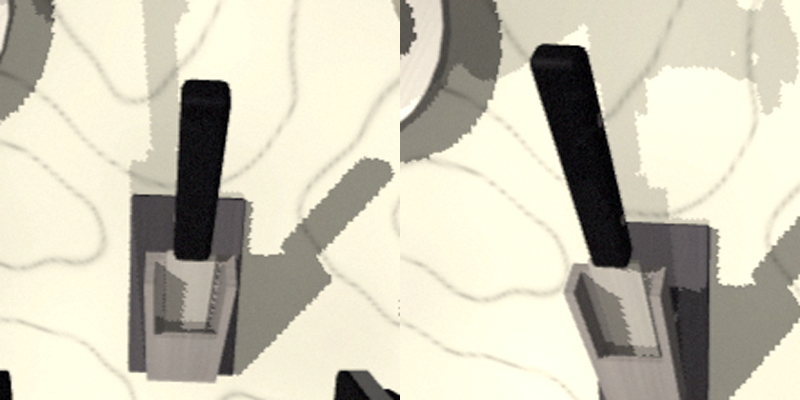

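Left (k1): handle end face at crop (206,92), junction's upper edge at (194,260). Right (k2): end face at crop (160,58), junction at (213,264).

```bash
cat > knife.py <<'E'
from h import *
q=P("wrist",np.load("k1.npz"));p=P("wrist",np.load("k2.npz"));s=.55
A=np.array
f1=lambda x,y:(184+x*s,51+y*s);f2=lambda x,y:(78+x*s,y*s)
He=tri([(q,f1(206,92)),(p,f2(160,58))]);Hj=tri([(q,f1(194,259)),(p,f2(213,264))])
d=He-Hj
print("end",He,"junc top",Hj,"len",np.linalg.norm(d),"yaw",np.degrees(np.arctan2(d[1],d[0])),"pitch",np.degrees(np.arcsin(d[2]/np.linalg.norm(d))))
# fit: pose (x,y,z of junction, yaw) with pitch 40
from scipy.optimize import least_squares
def R(yaw,pit=40):return Ro.from_euler("zy",[yaw,-pit],degrees=True)
pt=P("top");ps=P("side")
pts=[(.114,0,0),(0,0,.009)]
o1=[f1(206,92),f1(194,259)];o2=[f2(160,58),f2(213,264)]
# silhouettes corners too: end-face edges at half width 11
def res(v):
    X=v[:3]+R(v[3],v[4]).apply(pts);r=[]
    for x,a,b in zip(X,o1,o2):r+=[*(proj(q,x)-a),*(proj(p,x)-b)]
    return np.r_[r,(v[4]-40)/1.]
v=least_squares(res,[.505,-.17,.11,18,40]).x
if __name__=="__main__":
    print("fit",v,res(v).round(1))
    G=v[:3]+R(v[3]).apply([.045,0,0]);print("grip",G)
E
python3 knife.py
```

```text
end [ 0.58829915 -0.1395381   0.18019789] junc top [ 0.50550985 -0.16833133  0.11893697] len 0.10693931601096102 yaw 19.177133191064076 pitch 34.949681878815376
fit [ 0.50858292 -0.16784351  0.10288178 14.66739855 42.97243864] [-0.5 -1.   0.8 -1.  -1.5  0.2  1.   2.5  3. ]
grip [ 0.54193155 -0.15644917  0.1308646 ]
```

```bash
cat > kg.py <<'E'
from h import *
yaw=18.7;G=np.array([.5413,-.1563,.1388])
K=Ro.from_euler("zy",[yaw,-40],degrees=True);T=K*Ro.from_euler("x",180,degrees=True)
E
python3 - <<'E'
from kg import *
tz=T.apply([0,0,1]);print("tool z",tz,"x",T.apply([1,0,0]))
goto(G-.10*tz,T)
st=env.get_state()
# expected image of the handle at the pregrasp pose is checked later
E
```

```text
tool z [ 6.42787610e-01 -1.24900090e-16 -7.66044443e-01] x [0.72560517 0.32061299 0.60885503]
shift [ 0.548 -2.148  1.732] turn [-1.67   4.711  0.193]
```

The Euler order was wrong: extrinsic where it should be intrinsic. I'll fix it in both files and re-run the fit as a check.

```bash
sed -i 's/"zy"/"ZY"/' kg.py knife.py; python3 knife.py; python3 - <<'E'
from kg import *
tz=T.apply([0,0,1]);print("tool z",tz,"x",T.apply([1,0,0]))
goto(G-.10*tz,T)
E
```

```text
end [ 0.58829915 -0.1395381   0.18019789] junc top [ 0.50550985 -0.16833133  0.11893697] len 0.10693931601096102 yaw 19.177133191064076 pitch 34.949681878815376
fit [ 0.50862881 -0.16601739  0.10289483 18.47696694 42.05761079] [-0.3 -0.5  0.4 -0.9 -1.3 -0.1  1.2  2.1  2.1]
grip [ 0.54132381 -0.15509241  0.13182027]
tool z [ 0.60885503  0.20608606 -0.76604444] x [0.72560517 0.2456038  0.64278761]
shift [ 0.468 -1.738  1.732] turn [-0.071  4.998  0.194]
```

Call:
play_rows(motion=[[0.1, -0.3, 0, 0, 1, 0], [0.2, -0.7, 0.4, 0, 2, 0.1], [0.3, -1.1, 0.8, 0, 3, 0.1], [0.4, -1.4, 1.3, -0.05, 4, 0.15], [0.47, -1.74, 1.7, -0.07, 5, 0.19], [0.47, -1.74, 1.7, -0.07, 5, 0.19], [0.47, -1.74, 1.7, -0.07, 5, 0.19], [0.47, -1.74, 1.7, -0.07, 5, 0.19], [0.47, -1.74, 1.7, -0.07, 5, 0.19]])

```text
t: 20.1
tcp_pos: [0.4828, -0.1805, 0.2206]
tool_rot: [0.927, 0.154, 0.339, -0.052]
contact_force: [0.1, -0.5, 0.3]
gripper_width: 0.0855
```

```bash
python3 - <<'E'
from kg import *
im,p=snap("k3");st=env.get_state();print(st["t"],st["tcp_pos"],st["q"].round(2))
goto(G+.003*T.apply([0,0,1]),T)
for k in((.114-.045,0),(-.045,.009),(0,0)):print(proj(p,G+K.apply([k[0],0,k[1]])))
for a in(-.011,.011):print("edges at grip top",proj(p,G+K.apply([0,a,.009])))
g=cv2.cvtColor(im,cv2.COLOR_BGR2GRAY)
u,v=proj(p,G+K.apply([0,0,.009])).astype(int)
for vv in(v-50,v-25,v,v+20):
    r=g[max(vv,0),u-60:u+60];d=np.where(r<22)[0];print(vv,d.min()+u-60 if len(d) else None,d.max()+u-60 if len(d) else None)
cv2.imwrite("pics/k3c.png",cv2.convertScaleAbs(im,alpha=2))
E
```

```text
20.15 [ 0.48250474 -0.18011595  0.22014361] [-0.91 -0.11  2.08  0.78  1.04 -0.03]
shift [-0.078 -0.085  2.12 ] turn [ 0.034 -0.011  0.028]
[271.69876439 131.14109582]
[271.88613286 272.66973621]
[271.934888   217.86378339]
edges at grip top [285.59189972 221.17348733]
edges at grip top [257.8721115  221.12242461]
171 257 283
196 257 283
221 257 282
241 258 282
```

View pics/k3c.png

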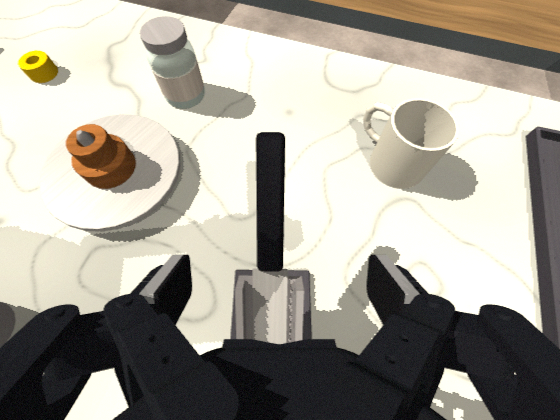

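Straight over the handle: predicted ends v=131 and 273, seen at 132 and 270, edges within 2 px. Going in.

Call:
play_rows(motion=[[-0.05, -0.1, 0.5, 0, 0, 0], [-0.08, -0.11, 1, 0, 0, 0], [-0.08, -0.11, 1.5, 0, 0, 0], [-0.08, -0.11, 1.9, 0, 0, 0], [-0.08, -0.11, 2.15, 0, 0, 0], [-0.08, -0.11, 2.17, 0, 0, 0], [-0.08, -0.11, 2.17, 0, 0, 0], [-0.08, -0.11, 2.17, 0, 0, 0], [-0.08, -0.11, 2.17, 0, 0, 0]])

```text
t: 21.05
tcp_pos: [0.5421, -0.1523, 0.1323]
tool_rot: [0.927, 0.152, 0.338, -0.054]
contact_force: [0.1, -0.3, 0.3]
gripper_width: 0.0858
```

Call:
play_rows(motion=[[0, 0, 0, 0, 0, 0], [0, 0, 0, 0, 0, 0], [0, 0, 0, 0, 0, 0], [0, 0, 0, 0, 0, 0], [0, 0, 0, 0, 0, 0], [0, 0, 0, 0, 0, 0], [0, 0, 0, 0, 0, 0], [0, 0, 0, 0, 0, 0], [0, 0, 0, 0, 0, 0], [0, 0, 0, 0, 0, 0], [0, 0, 0, 0, 0, 0], [0, 0, 0, 0, 0, 0]], hand=0, grip_force=110)

```text
t: 22.25
tcp_pos: [0.5417, -0.1517, 0.1313]
tool_rot: [0.927, 0.152, 0.338, -0.055]
contact_force: [-3.8, -1.5, 2.9]
gripper_width: 0.0203
```

Call:
play_rows(motion=[[0.1, 0, -0.02, 0, 0, 0], [0.3, 0, -0.04, 0, 0, 0], [0.6, 0, -0.05, 0, 0, 0], [0.9, 0, -0.06, 0, 0, 0], [1.2, 0, -0.06, 0, 0, 0], [1.5, 0, -0.06, 0, 0, 0], [1.8, 0, -0.06, 0, 0, 0], [2.1, 0, -0.06, 0, 0, 0], [2.4, 0, -0.06, 0, 0, 0], [2.7, 0, -0.06, 0, 0, 0], [3, 0, -0.06, 0, 0, 0], [3.2, 0, -0.06, 0, 0, 0]])

```text
t: 23.45
tcp_pos: [0.6568, -0.112, 0.2367]
tool_rot: [0.927, 0.152, 0.338, -0.056]
contact_force: [0.6, -0.6, -1.3]
gripper_width: 0.0205
```

Call:
play_rows(motion=[[0.1, 0, -0.1, 0, 0, 0], [0.2, 0, -0.2, 0, 0, 0], [0.2, 0, -0.2, 0, 0, 0], [0.2, 0, -0.2, 0, 0, 0]])

```text
t: 23.85
tcp_pos: [0.6568, -0.1127, 0.2503]
tool_rot: [0.927, 0.152, 0.337, -0.055]
contact_force: [-0.1, 0.5, -1.5]
gripper_width: 0.0207
```

```bash
python3 - <<'E'
from kg import *
st=env.get_state();print(st["t"],st["tcp_pos"],st["gripper_width"],st["q"].round(2))
im,p=snap("k4")
y=np.degrees(np.arctan2(*Ro.from_quat(st["tool_rot"]).apply([1,0,0])[1::-1]));print("yaw",y)
D=Ro.from_euler("ZX",[y,180],degrees=True);c,s=np.cos(np.radians(y)),np.sin(np.radians(y))
F=np.array([.5866+.115*c,.0888+.115*s,.19])
goto(st["tcp_pos"]+[0,0,.03],D);goto(F+[0,0,.05],D);goto(F,D)
g=cv2.cvtColor(im,cv2.COLOR_BGR2GRAY);cv2.imwrite("pics/k4.png",cv2.convertScaleAbs(im,alpha=2))
E
```

```text
23.85 [ 0.65681382 -0.11274908  0.25033392] 0.020722613265407173 [-0.53  0.12  1.78  0.69  0.86  0.36]
yaw 18.61468945112304
shift [ 0.392  0.002 -0.464] turn [-3.000e-03 -4.995e+00 -2.000e-03]
shift [ 1.602 -4.266  1.604] turn [-3.000e-03 -4.995e+00 -2.000e-03]
shift [ 0.959 -4.265  2.371] turn [-3.000e-03 -4.995e+00 -2.000e-03]
```

Call:
play_rows(motion=[[0.1, 0, -0.1, 0, -0.8, 0], [0.2, 0, -0.2, 0, -1.7, 0], [0.3, 0, -0.3, 0, -2.5, 0], [0.35, 0, -0.4, 0, -3.4, 0], [0.4, 0, -0.46, 0, -4.2, 0], [0.4, -0.3, -0.46, 0, -5, 0], [0.6, -1, -0.1, 0, -5, 0], [0.8, -1.7, 0.3, 0, -5, 0], [1, -2.4, 0.6, 0, -5, 0], [1.2, -3.1, 1, 0, -5, 0], [1.4, -3.7, 1.3, 0, -5, 0], [1.6, -4.26, 1.6, 0, -5, 0]])

```text
t: 25.1
tcp_pos: [0.6956, 0.127, 0.2392]
tool_rot: [0.987, 0.162, -0.001, -0.0]
contact_force: [0.7, 0.1, -1.0]
gripper_width: 0.0205
```

Call:
play_rows(motion=[[0, 0, 0.3, 0, 0, 0], [0, 0, 0.6, 0, 0, 0], [0, 0, 0.9, 0, 0, 0], [0, 0, 1, 0, 0, 0], [0, 0, 1, 0, 0, 0], [0, 0, 1, 0, 0, 0], [0, 0, 1, 0, 0, 0]])

```text
t: 25.8
tcp_pos: [0.6967, 0.1248, 0.1919]
tool_rot: [0.987, 0.161, 0.001, 0.0]
contact_force: [-0.1, 0.5, -1.7]
gripper_width: 0.0202
```

```bash
python3 - <<'E'
from kg import *
im,p=snap("f1");st=env.get_state();print(st["t"],st["tcp_pos"],st["gripper_width"],st["contact_force"])
R=Ro.from_quat(st["tool_rot"]);print(R.as_matrix().round(3))
sd=camera("side");tp=camera("top");cv2.imwrite("pics/fs.png",sd);cv2.imwrite("pics/ft.png",tp)
gz=.004 # knife plane behind tcp
X=lambda k:st["tcp_pos"]+R.apply([k-.045,0,-gz])
for n,i in(("side",sd),("top",tp),("wrist",im)):
    pp=p if n=="wrist" else P(n)
    print(n,{k:proj(pp,X(k)).round(1) for k in(.114,.045,0,-.07,-.14)}, "rodtop",proj(pp,[.5866,.0888,.098]).round(1))
for n,i in(("side",sd),("top",tp)):
    a=cv2.imread(f"pics/{n}0.png");d=cv2.absdiff(i,a).max(2);np.save(n+"d.npy",d)
# handle dark pixels in wrist
g=cv2.cvtColor(im,cv2.COLOR_BGR2GRAY)
u,v=proj(p,X(.114)).astype(int)
for vv in range(max(v-30,0),v+60,6):
    d=np.where(g[vv,220:340]<22)[0];print(vv,(d.min()+220,d.max()+220) if len(d) else None)
E
```

```text
25.85 [0.69672209 0.12492108 0.19196969] 0.020696952635283126 [-0.11061163  0.03214932 -0.81229195]
[[ 0.948  0.319  0.002]
 [ 0.319 -0.948  0.   ]
 [ 0.002  0.001 -1.   ]]
side {0.114: array([191.6, 200.2]), 0.045: array([218.2, 196.9]), 0: array([235.3, 194.8]), -0.07: array([261.5, 191.5]), -0.14: array([287.2, 188.3])} rodtop [263.3 219.6]
top {0.114: array([240.8, 123.8]), 0.045: array([250.2, 153.6]), 0: array([256.4, 173.2]), -0.07: array([266. , 203.8]), -0.14: array([275.8, 234.6])} rodtop [267.8 207. ]
wrist {0.114: array([275.9, 122.2]), 0.045: array([276.4, 276.4]), 0: array([276.6, 356.7]), -0.07: array([277. , 459.1]), -0.14: array([277.2, 541.1])} rodtop [276.7 341.3]
92 None
98 None
104 None
110 None
116 (np.int64(255), np.int64(302))
122 (np.int64(252), np.int64(306))
128 (np.int64(251), np.int64(306))
134 (np.int64(251), np.int64(306))
140 (np.int64(251), np.int64(306))
146 (np.int64(251), np.int64(306))
152 (np.int64(252), np.int64(306))
158 (np.int64(252), np.int64(306))
164 (np.int64(252), np.int64(305))
170 (np.int64(252), np.int64(305))
176 (np.int64(252), np.int64(305))
```

```bash
python3 - <<'E'
from h import *
for n,pts in(("side",[(287.2,188.3),(261.5,191.5),(274,190)]),("top",[(275.8,234.6)])):
    a=cv2.imread(f"pics/{n}0.png");b=cv2.imread(f"pics/f{n[0]}.png");d=cv2.absdiff(a,b).max(2)
    if n=="side":
        for u in(245,255,262,270,278,284,287,290,294):
            print(u,d[178:206,u])
    else:
        for v in(204,215,225,230,234,238,242):print(v,d[v,255:295])
E
```

```text
245 [37 51 55 56 55 51 53 54 55 50 35 16  8  6 10 11 18 22 41 56 58 51 47 26
  4  4  6  5]
255 [54 57 56 57 59 59 54 39  4  3  3 13 12 13 15 18 21 10  6  6  5  7  7  7
  8 10 28 31]
262 [56 58 52 58 59 56 44 19  5  5  5 11 14 16 19 25 12  6  5  7  6  7  8  5
 13 24 30 29]
270 [55 56 57 63 58 55 42 12  7 10 13 17 12 11 23 11  2  5 10  2  5  3 10 16
 24 30 30 23]
278 [53 58 55 53 61 37 14 10 15 12 10  5  6 12 11  1  8  8  8  5  3 12 26 31
 29 25 10 27]
284 [34 47 55 51 55 34 10  4  6 10  9 12 13 11  3 10  5  9  4  8 17 24 30 31
 26 19  3 35]
287 [ 8 30 49 48 38 10  4  5  2  5  6  4  5  7  8  8  7 11  6  9  6  8 19 16
 20 14  5  4]
290 [ 6  2 11  9  5  4  8  5  5  5  7  8  0  8  8  6  7  3  6  6  8  8  7  1
  6  6  4  8]
294 [16 48 47 22 10  9  7  6  4  4  4  6  5  5  2 10  3 10  1  4  5  3  5  4
  6  6  7  9]
204 [38 41 44 42 48 51 50 27 29 18 18 19 37 11 14 20 33 41 68 69 62 61 63 71
 72 72 68 47 30 31 28 29 29 30 30 30 33 30 31 31]
215 [61 64 64 61 63 68 67 40 25 29 30 34 72 61 27 28 26 30 57 68 30 20 14 35
 67 68 52 33 29 30 30 30 32 31 30 26 13 15 18 17]
225 [71 68 76 86 89 89 86 68 34 37 35 34 46 79 56 34 36 35 47 69 35 25 37 26
 24 21 12 20 20 21 22 21 23 21 21 22 22 22 23 21]
230 [52 55 54 59 73 76 77 69 50 39 41 41 47 75 67 39 41 40 47 63 33 25 26 27
 25 22 21 21 22 21 23 22 22 21 23 23 21 22 22 22]
234 [49 52 52 54 60 73 75 73 75 73 74 68 69 80 76 67 64 58 51 62 35 22 22 23
 21 23 22 23 22 23 21 22 22 22 22 22 21 17 16 13]
238 [48 47 51 54 53 57 57 69 74 74 73 74 75 74 86 78 67 65 62 56 24 21 22 23
 22 22 23 21 21 22 20 20 18 15 14 14 15 14 15 21]
242 [49 49 45 42 47 45 57 68 71 69 73 74 72 37 22 22 22 22 21 22 22 20 21 23
 24 23 21 23 21 21 21 22 22 22 20 21 23 23 23 24]
```

The side-view strip matches the predicted blade line within about 1 px, with a slope difference of about 1°. The knife is level and over the rod, so I'm handing in.

```bash
python3 - <<'E'
from h import *
st=env.get_state();print(st["t"],st["tcp_pos"],st["gripper_width"],abs(st["dq"]).max())
a=brown(cv2.imread("pics/s2.png")[200:280,220:310]);b=brown(cv2.imread("pics/fs.png")[200:280,220:310]);print(a,b)
from workcell import order;print(order.close_job())
E
```

```text
25.95 [0.6965096  0.12515887 0.19170556] 0.02038682881873208 0.004008720291334293
[(np.float64(44.7), np.float64(31.7), 418)] [(np.float64(44.7), np.float64(31.7), 423)]
the job is handed in; nothing more can be done
None
```

I threaded the wide tier and then the narrow tier onto the rod. I then drew the knife out up the slope, levelled it and handed the job in at about 26 s. It was still gripped at about 110 N, with the blade over the rod.

**Tiers:** After each release the wrist view put the tier's centre within about 2 px of a fully home seat, and the side view showed it seated. The side-view blob of the stack did not move between the last release and the end.

**Knife:** At the end the jaws were on the handle (20.4 mm read; readings run about 1–2 mm low) and the arm was still. The blade was level to about 1–2° in the side view. Its middle should be a few millimetres from the rod's axis and about 98 mm above the rod's top, worked out from the tool pose and the grip.

**Mug, jar and canister:** No move came near them, but I did not re-measure them at the end.

**Disagreements:**
- The knife's grip height measured 132–139 mm, against about 140 mm in the text. I used about 138 mm, and the grasp held.
- The narrow tier's top measured 23 mm from one coarse pair of views, against 28 mm given.
- A wrong rotation order in one script was corrected before it was used in a move.
- The 12-picture limit blocked the last view, so the final knife check was numerical only.

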